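# Snap the blue cap home in its pipe fitting

## Task

One of the two orange pipe fittings on the bench has a blue cap standing proud of its mouth. Pick up the yellow-handled pusher, hold its metal face centred over the blue cap and press straight down until the cap is snapped in fully home against its stop, then stand the pusher back upright on a clear spot of the bench. Do not push the cap with the gripper itself, and leave the black cap of the other fitting as it is.

Things in the scene. Friction and masses are not known exactly. Their poses are not given: they have to be found in the camera images.
- pusher_mid (a point): Hand pusher standing loose on the bench: round aluminium foot 60 mm across, 16 mm high, flat underside (the pressing face), and a straight round yellow handle 30 mm across rising to 120 mm above the face, its top 5 mm red; about 0.25 kg. This point is on its axis half-way up, 60 mm above the face; z points up the handle. The two fittings' centres are at least 140 mm from it.
- blue_fitting: Fixed upright orange fitting, 94 mm across at its rim, centred on a steel plate 130 mm square, 12 mm thick. Origin: centre of the plate's underside, on the bench; z up. Rim 102 mm above it. In its mouth a blue cap: disc 72 mm across with a central boss 40 mm across, 8 mm high; press on the boss. Boss top is at 120 mm minus the travel blue_cap, so 110 mm once home (disc flush with rim).
- blue_cap (a joint): How far the blue cap has gone down, in m: as found 0 to 0.004 (10 to 6 mm proud), 0.010 fully home against a firm stop. Its barbs grip the bore: it moves only under a steady push of about 10 N, about 13 N at 20 mm/s and more if faster, and stays wherever it is left, so push it right to the stop.
- black_cap (a joint): The same measure for the black cap of a second, otherwise identical orange fitting, a bystander whose centre is at least 140 mm from the others: 0 as found (10 mm proud), where it must stay.
Things that resemble listed ones, but are neither listed nor needed, are in the scene too. There is more than one size of the part that bears pusher_mid; the job needs the middle-sized.

How it is judged:
By the outcome, as a careful person would: the job done as asked, in the order asked, and still so for the second after the job is handed in, with the robot touching nothing.
It also fails if it takes over 51 s, if anything falls off the work surface, if the arm or the gripper's body presses on something with over 40 N, if the wrist force passes 120 N, or if a joint passes its speed limit or range.

## Robot

A 6-joint arm with a two-finger parallel gripper is mounted at the origin on the work surface. World frame = base frame: x ahead of the robot, y to its left, z up, the work surface at z = 0. Lengths are in m, angles in degrees, forces in N, time in s.
With the tool pointing down it reaches from about 0.3 to 0.875 m from the base axis. Payload 6.4 kg.
Tool frame: the origin (TCP) lies at the very end of the fingers, on their centre line; the grasp point (between the pads) lies 19 mm behind it; z points along the fingers, y is the line along which they close (so a half turn about z gives the same grasp; the last joint's range is limited). The gripper opens to 85 mm and grips with 20 to 120 N. Pads are 22 mm wide; open, the fingers measure 114 mm over their backs; the gripper's body (76 mm by 85 mm) begins 54 mm behind the grasp point. The pads swing forward as they close: fully open they stand 13 mm farther back than shut.
Start: joints at [-87.565, 10.359, 92.074, -0, 77.567, -11.82], TCP at [0.142, -0.557, 0.231] pointing down, gripper open.
Joint ranges: [-171.53, 171.53], [-51.25, 118.39], [17.06, 147.69], [-65.23, 245.23], [0, 150.52], [-178.68, 178.68]. Speed limits (degrees/s): [147.25, 147.25, 172.46, 180, 180, 180].

## Interface

Orientations are given as [roll, pitch, yaw] about the fixed x, y, z axes, in that order (R = Rz(yaw) Ry(pitch) Rx(roll)).
In Python, from workcell import * gives the robot as it stands. The module is installed in compiled form; this text tells all that it offers.
- The arm moves only by the tool carry_out, never from a script. Its argument "moves" is one flat list of numbers, 6 for each row, row after row: the shift along the tool's x, y, z as a fraction of full scale, then the turn, a rotation vector about the tool's x, y, z as a fraction of full scale. A call has 1 to 12 rows; each row is the pose to reach, as a shift and turn from the pose commanded when the call began, along the tool's axes at that moment, turning the shorter way round; what a row does not reach only later rows make up. Full scale, the value 1, is 50 cm for a shift and pi rad for a turn. A row lasts 1/8 s, in which the tool goes at most 62.5 mm and 10.7 degrees, less where a joint would pass 70% of its speed; a pose out of reach is approached as far as the arm can. A call with a number of a shift or a turn outside -1 to 1 is refused whole. A call with a gripper value outside its range is refused whole. "grip" is the gripper command: -1 is shut, 1 is fully open, values between are in proportion, set as the call begins (left out, the last holds). The fingers move at their own pace and stop on an object; the grip force is fixed at half the most. Time passes only in rows, so rows that repeat a pose let the fingers close. It gives the time, the measured TCP pose, the force, the opening and the grip force at its end, in the units of the state.
- sense(): the state, without advancing time (a new reading comes with each control period).
- read_camera(name): name is "side" or "top" or "wrist"; returns the picture (480x640x3 uint8, red, green, blue); there is no depth.
- calibration(name): a dict with "camera_matrix" (3x3 intrinsics, pixels), "R" (3x3) and "t" (3): a world point X has camera coordinates R X + t. Camera axes: x right, y down, z forward; pixel columns grow to the right and rows downward; lengths in m; the calibration is good to about 2 mm. A picture is of the moment at which its call begins: read the wrist's pose just before it. calibration takes no time and is no camera call; for the wrist camera it gives the pose at the moment of the call.
- hand_in(): hands the job in; it is judged then, once.
The state is a dict: "time": time; "joints": joint angles; "dq": joint speeds; "tau": joint torques, N m; "position": TCP position; "orientation": TCP orientation; "ft_force": force on the tool from outside, world axes, zero at the start; "ft_torque": the same for the moment, N m; "grip_width": finger opening in m; "grip_force": force on a finger pad.
Only numpy, scipy, OpenCV 4.12 (cv2) and the standard library are available. Lean on these libraries where they do the work, as an engineer would, in place of code of your own. Each camera call takes 0.05 s, during which the arm holds its last target. There are 200 camera calls.

## Working session

There is one attempt and no reset: what is moved stays moved. The work goes in short steps, Python scripts to look and compute and a tool call to move; the robot and the scene stay as the last step left them, time stands still between calls to the robot, and variables do not carry over. Pictures are saved under pics/ and viewed, at most 10 in all, crops included, and the job is handed in when it is done.

Besides the shell and the picture viewer there is one more tool, called after "Call:" as name(argument=value, ...) on one line, values as JSON. carry_out: Moves the arm, as the interface text tells. Its arguments: {"type":"object","properties":{"moves":{"type":"array","items":{"type":"number"}},"grip":{"type":"number"}},"required":["moves"]}

```bash
mkdir -p pics; cat > h.py <<'E'
from workcell import *
import numpy as np, cv2
def snap(n,f):
    c=calibration(n); im=read_camera(n); cv2.imwrite('pics/'+f,im[:,:,::-1]); return im,c
def ray(c,u,v):
    K,R,t=[np.array(c[k]) for k in('camera_matrix','R','t')]; t=t.ravel()
    return -R.T@t, R.T@np.linalg.inv(K)@np.array([u,v,1.])
def onz(c,u,v,z):
    o,d=ray(c,u,v); return o+d*(z-o[2])/d[2]
def proj(c,X):
    p=np.array(c['camera_matrix'])@(np.array(c['R'])@X+np.ravel(c['t'])); return p[:2]/p[2]
E
python3 - <<'E'
from h import *
s=sense(); print(s)
for n in('top','side'):
    im,c=snap(n,n+'0.png'); o,d=ray(c,320,240); print(n,o,d)
E
```

```text
{'time': 0.0, 'joints': array([-8.75653586e+01,  1.04012256e+01,  9.21298075e+01,  6.89457491e-04,
        7.75677529e+01, -1.18208541e+01]), 'dq': array([-0.06586935,  0.00177965, -0.06101148,  0.13977565, -0.01956716,
        0.00307094]), 'tau': array([-5.09381891e-05, -4.44877553e+01, -3.51339626e+01, -3.99041346e-04,
        8.85523448e-03,  3.17187897e-06]), 'position': array([ 0.14158189, -0.55674419,  0.2304063 ]), 'orientation': array([-1.79903447e+02, -2.08952906e-02,  1.42553289e+01]), 'ft_force': array([-0.97979691, -0.54166562,  0.41950811]), 'ft_torque': array([-0.00153918,  0.0018671 , -0.01747875]), 'grip_force': 0.0, 'grip_width': 0.0856188165075232}
top [ 0.44072625 -0.01021294  0.93110477] [ 0.09718867  0.02148565 -0.99505544]
side [0.49242867 0.45385737 0.64226137] [ 0.07014306 -0.62225561 -0.77967194]
```

View pics/top0.png

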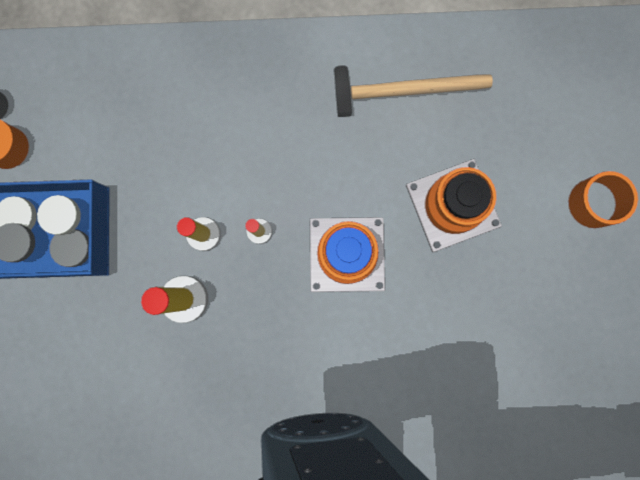

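View pics/side0.png

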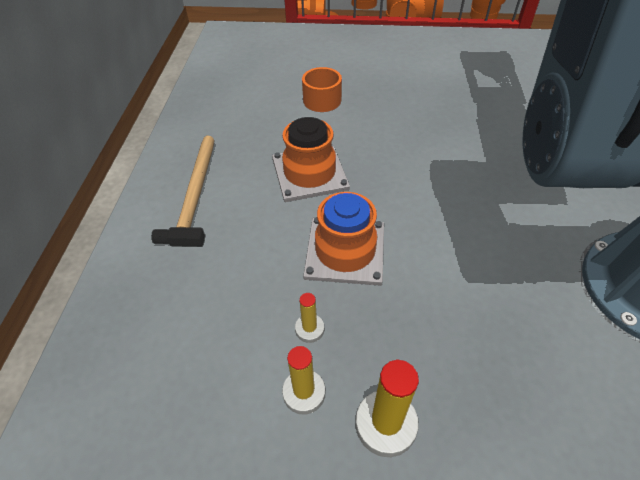

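Top view: the things that could be taken for the pusher are small (258,230), middle (200,232) and large (180,298). The middle one, with a foot about 34 px across (≈60 mm), fits. The blue-capped fitting is at (348,250). The black one, at (462,200), is the bystander, and an empty orange ring is at (608,198). Next I'll measure both targets and check the choice in a crop.

```bash
python3 - <<'E'
from h import *
T=cv2.imread('pics/top0.png'); S=cv2.imread('pics/side0.png'); ct,cs=calibration('top'),calibration('side')
def comps(im,f,mn=30):
    h=cv2.cvtColor(im,cv2.COLOR_BGR2HSV).astype(int); m=f(h[...,0],h[...,1],h[...,2]).astype(np.uint8)
    n,l,st,ce=cv2.connectedComponentsWithStats(m); return [(ce[i].round(1),st[i].tolist()) for i in range(1,n) if st[i][4]>mn]
red=lambda h,s,v:((h<4)|(h>176))&(s>180)&(v>120)
blue=lambda h,s,v:(h>100)&(h<125)&(s>150)&(v>150)
white=lambda h,s,v:(s<25)&(v>190)
for nm,im,c in(('top',T,ct),('side',S,cs)):
    for k,f,z in(('red',red,.12),('blue',blue,.112),('white',white,.016)):
        for ce,st in comps(im,f): print(nm,k,ce,st,onz(c,*ce,z).round(4))
    print(onz(c,0,0,0))
cv2.imwrite('pics/crop.png',np.hstack([cv2.resize(T[190:340,130:290],(400,375)),cv2.resize(S[280:460,260:440],(375,375))]))
E
```

```text
top red [185.1 225.2] [178, 219, 17, 17, 166] [0.5502 0.2179 0.12  ]
top red [153.8 300.3] [142, 288, 27, 26, 459] [0.4347 0.2673 0.12  ]
top blue [ 46.4 182.1] [0, 180, 92, 5, 116] [0.6283 0.443  0.112 ]
top blue [ 46.7 240.6] [0, 183, 91, 94, 1691] [0.534  0.4408 0.112 ]
top blue [348.4 250.1] [327, 228, 44, 45, 1539] [ 0.5034 -0.0365  0.112 ]
top white [441.8 215.4] [410, 165, 86, 86, 1295] [ 0.5664 -0.2054  0.016 ]
top white [ 14.4 211. ] [0, 197, 31, 29, 745] [0.5999 0.5528 0.016 ]
top white [ 56.3 214.3] [37, 196, 39, 38, 1146] [0.5914 0.4772 0.016 ]
top white [203.4 220.1] [195, 217, 18, 7, 84] [0.5722 0.2146 0.016 ]
top white [260.9 220.7] [256, 219, 10, 5, 33] [0.5677 0.1127 0.016 ]
top white [341.2 259.6] [311, 218, 73, 73, 1686] [ 0.4945 -0.0264  0.016 ]
top white [257.6 237.6] [246, 231, 25, 12, 146] [0.5379 0.1191 0.016 ]
top white [201.8 243.4] [186, 237, 32, 13, 234] [0.5309 0.2178 0.016 ]
top white [180.  281.6] [164, 276, 33, 11, 245] [0.465  0.2567 0.016 ]
top white [185.2 314.3] [165, 305, 39, 18, 371] [0.408  0.2479 0.016 ]
[1.00640339 0.59992539 0.        ]
side red [407.9  19.1] [297, 15, 222, 10, 921] [ 0.3935 -0.6335  0.12  ]
side red [307.  299.6] [300, 294, 15, 13, 152] [0.5476 0.1381 0.12  ]
side red [299.1 357.5] [288, 347, 24, 22, 406] [0.5485 0.2193 0.12  ]
side red [398.9 378. ] [381, 360, 37, 37, 1058] [0.4297 0.2355 0.12  ]
side blue [346.5 209.6] [325, 194, 44, 33, 1090] [ 0.5045 -0.0324  0.112 ]
side white [628.8 318.4] [622, 312, 15, 13, 86] [0.0711 0.0712 0.016 ]
side white [309.6 329.4] [296, 316, 28, 23, 285] [0.5492 0.1267 0.016 ]
side white [303.7 394.8] [283, 372, 42, 39, 730] [0.5471 0.2262 0.016 ]
side white [386.5 431.1] [357, 399, 61, 54, 1510] [0.4345 0.265  0.016 ]
[ 1.63086357 -0.94297773  0.        ]
```

View pics/crop.png

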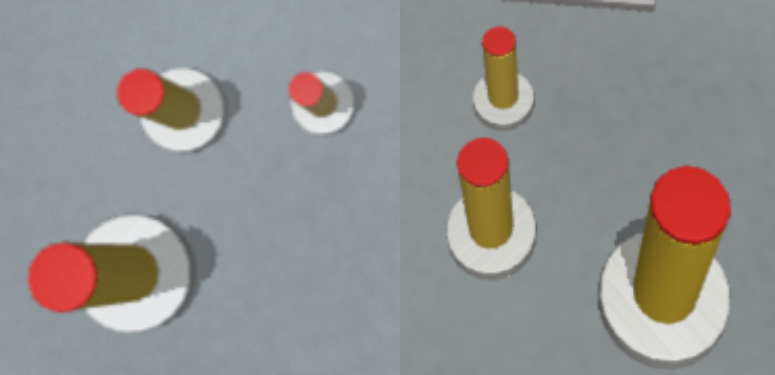

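Call:
carry_out(moves=[0.056,-0.047,-0.004,0,0,0.005,0.13,-0.11,-0.008,0,0,0.011,0.22,-0.185,-0.014,0,0,0.019,0.31,-0.26,-0.02,0,0,0.027,0.405,-0.34,-0.026,0,0,0.035,0.5,-0.42,-0.03,0,0,0.043,0.59,-0.495,-0.036,0,0,0.05,0.68,-0.57,-0.042,0,0,0.058,0.77,-0.645,-0.048,0,0,0.065,0.86,-0.72,-0.054,0,0,0.072,0.92,-0.77,-0.06,0,0,0.079,0.94,-0.787,-0.06,0,0,0.079], grip=1)

```text
time: 1.6
position: [0.5009, -0.0583, 0.2611]
orientation: [-180.0, 0.0, 0.2]
ft_force: [-0.7, -0.4, -0.2]
grip_width: 0.0855
grip_force: 0.0
```

Call:
carry_out(moves=[0,0,0,0,0,0,0,0,0,0,0,0])

```text
time: 1.85
position: [0.4996, -0.0612, 0.261]
orientation: [180.0, 0.0, -0.0]
ft_force: [-0.6, -0.4, -0.4]
grip_width: 0.0852
grip_force: 0.0
```

```bash
python3 - <<'E'
from h import *
s=sense(); print(s['position'],s['orientation'],s['ft_force'],s['joints'])
im,c=snap('wrist','w1.png'); print(ray(c,320,240))
print([proj(c,np.array(p)) for p in ((.5034,-.0365,.112),(.5495,.2185,.12))])
E
```

```text
[ 0.49955985 -0.06123752  0.26096097] [ 1.79990898e+02  4.77305888e-02 -2.85674944e-02] [-0.55875487 -0.35800958 -0.37296876] [-2.05081402e+01 -3.77706580e-01  1.00166591e+02 -2.55959961e-02
  8.02526460e+01  6.95247662e+01]
(array([ 0.57858584, -0.06155602,  0.40384744]), array([-0.31685269,  0.00838207, -0.948487  ]))
[array([295.06218219, 216.62733518]), array([-11.43095608, 165.91054016])]
```

View pics/w1.png

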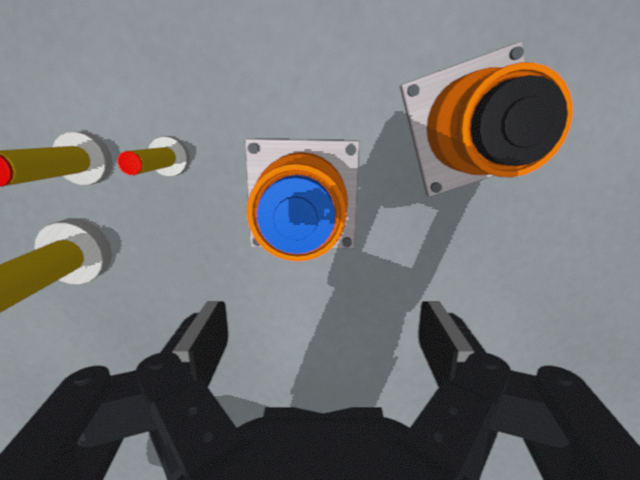

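The wrist view shows the blue boss at (295,217), where the top-camera estimate projects, so that estimate is right. The black cap is at (520,120). Next I'll go over the middle pusher.

Call:
carry_out(moves=[0.01,-0.05,0,0,0,0,0.03,-0.16,0,0,0,0,0.05,-0.28,0,0,0,0,0.07,-0.4,0,0,0,0,0.09,-0.5,0,0,0,0,0.1,-0.56,0,0,0,0,0.1,-0.56,0,0,0,0,0.1,-0.56,0,0,0,0])

```text
time: 2.9
position: [0.5501, 0.2184, 0.2611]
orientation: [180.0, 0.0, -0.0]
ft_force: [0.3, 0.2, 0.2]
grip_width: 0.0853
grip_force: 0.0
```

```bash
python3 - <<'E'
from h import *
s=sense(); print(s['position'],s['orientation'])
im,c=snap('wrist','w2.png')
def ell(im,f,mn=100):
    h=cv2.cvtColor(im,cv2.COLOR_BGR2HSV).astype(int); m=f(h[...,0],h[...,1],h[...,2]).astype(np.uint8)
    cs,_=cv2.findContours(m,cv2.RETR_EXTERNAL,cv2.CHAIN_APPROX_NONE)
    return [cv2.fitEllipse(cv2.convexHull(k)) for k in cs if cv2.contourArea(k)>mn]
red=lambda h,s,v:((h<4)|(h>176))&(s>180)&(v>120)
b=lambda h,s,v:(h>100)&(h<128)&(s>120)&(v>50)
for e in ell(im[:,:,::-1].copy(),red): print('red',e,onz(c,*e[0],.12))
w=cv2.imread('pics/w1.png'); t=cv2.imread('pics/top0.png')
K=np.array(c['camera_matrix'])
c1=dict(c); c1['t']=np.array(c['R'])@-np.array([.57858584,-.06155602,.40384744])
for n,i,cc in(('w1',w,c1),('top',t,calibration('top'))):
  for e in ell(i,b,800): print(n,e,[onz(cc,*e[0],z).round(4) for z in(.106,.11)])
E
```

```text
[0.55005956 0.21840703 0.261081  ] [ 1.79963111e+02  2.97072754e-02 -3.17588973e-02]
red ((284.4423828125, 365.119873046875), (38.55204772949219, 44.937496185302734), 93.62029266357422) [0.39880206 0.25755338 0.12      ]
red ((323.6330261230469, 226.13870239257812), (30.23703384399414, 31.19221305847168), 95.1197280883789) [0.54728611 0.21724335 0.12      ]
red ((425.54736328125, 215.55624389648438), (18.838336944580078, 21.431053161621094), 49.19794464111328) [0.55685653 0.12759933 0.12      ]
w1 ((295.72418212890625, 214.3846893310547), (76.96236419677734, 77.37005615234375), 156.27792358398438) [array([ 0.5041, -0.0368,  0.106 ]), array([ 0.5051, -0.0371,  0.11  ])]
top ((348.33197021484375, 250.03770446777344), (44.352500915527344, 44.83921813964844), 95.24610137939453) [array([ 0.504 , -0.0366,  0.106 ]), array([ 0.5036, -0.0365,  0.11  ])]
top ((44.03826904296875, 229.0787811279297), (98.09691619873047, 277.3422546386719), 89.80437469482422) [array([0.5534, 0.4487, 0.106 ]), array([0.5528, 0.4465, 0.11  ])]
```

View pics/w2.png

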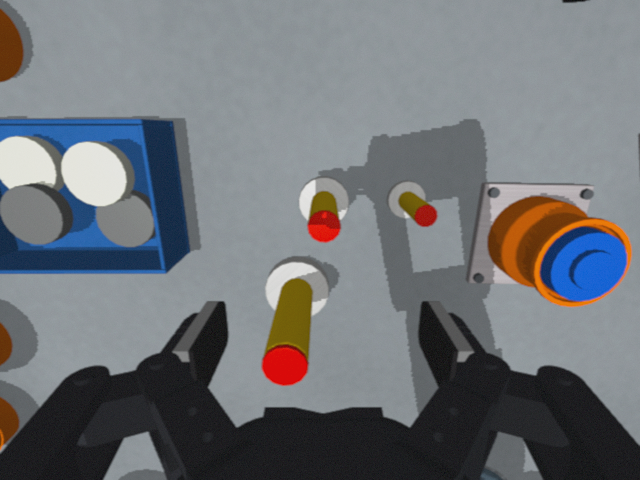

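Wrist view: the middle pusher's red top is at (324,226), between the large one (285,365) and the small one (425,215). The views agree on its position, about (0.549, 0.218). Next: descend and grip.

Call:
carry_out(moves=[-0.002,0,0.05,0,0,0,-0.002,0,0.13,0,0,0,-0.002,0,0.21,0,0,0,-0.002,0,0.28,0,0,0,-0.002,0,0.33,0,0,0,-0.002,0,0.365,0,0,0,-0.002,0,0.382,0,0,0,-0.002,0,0.382,0,0,0])

```text
time: 3.95
position: [0.5492, 0.2195, 0.0703]
orientation: [180.0, 0.0, 0.0]
ft_force: [0.3, 1.1, 0.1]
grip_width: 0.0851
grip_force: 0.0
```

Call:
carry_out(moves=[0,0,0,0,0,0,0,0,0,0,0,0,0,0,0,0,0,0,0,0,0,0,0,0,0,0,0,0,0,0,0,0,0,0,0,0,0,0,0,0,0,0,0,0,0,0,0,0], grip=-1)

```text
time: 4.95
position: [0.5495, 0.2199, 0.0708]
orientation: [-180.0, -0.1, 0.0]
ft_force: [-0.5, -0.6, 5.4]
grip_width: 0.029
grip_force: 58.5
```

Call:
carry_out(moves=[0,0,-0.02,0,0,0,0,0,-0.07,0,0,0,0,0,-0.14,0,0,0,0,0,-0.21,0,0,0,0,0,-0.27,0,0,0,0,0,-0.31,0,0,0,0,0,-0.324,0,0,0,0,0,-0.324,0,0,0])

```text
time: 5.95
position: [0.5487, 0.2198, 0.2319]
orientation: [180.0, 0.0, 0.0]
ft_force: [-0.1, 0.1, -2.8]
grip_width: 0.0287
grip_force: 59.3
```

Call:
carry_out(moves=[-0.005,0.03,0,0,0,0,-0.015,0.1,0,0,0,0,-0.03,0.18,0,0,0,0,-0.045,0.26,0,0,0,0,-0.06,0.34,0,0,0,0,-0.075,0.42,0,0,0,0,-0.085,0.47,0,0,0,0,-0.09,0.5,0,0,0,0,-0.09,0.51,0,0,0,0,-0.09,0.51,0,0,0,0,-0.09,0.51,0,0,0,0])

```text
time: 7.32
position: [0.5043, -0.0344, 0.2322]
orientation: [-180.0, 0.0, 0.1]
ft_force: [-0.5, -0.5, -3.0]
grip_width: 0.0286
grip_force: 59.4
```

```bash
python3 - <<'E'
from h import *
s=sense(); print(s['position'],s['orientation'],s['ft_force'],s['grip_width'])
a,ca=snap('side','s3.png'); b,cb=snap('wrist','w3.png')
cv2.imwrite('pics/c3.png',np.hstack([a[80:380,180:500],b[100:400,160:480]])[:,:,::-1])
p=s['position']
for dz in(-.07,-.054,.05): print(proj(ca,p+[0,0,dz]),proj(cb,p+[0,0,dz]))
print(proj(ca,np.array([.504,-.0366,.116])),proj(cb,np.array([.504,-.0366,.116])))
E
```

```text
[ 0.50427296 -0.03438559  0.23216728] [-1.79979660e+02  1.22430607e-02  9.74082705e-02] [-0.54046653 -0.54490924 -3.0226444 ] 0.028594680728536114
[347.6138101  185.42517297] [322.36891051 251.09243888]
[347.91528015 177.44017663] [322.33462539 259.82874798]
[350.18837459 117.23303112] [321.88688646 373.91865586]
[347.05396694 205.86058377] [325.16326698 231.7054927 ]
```

View pics/c3.png

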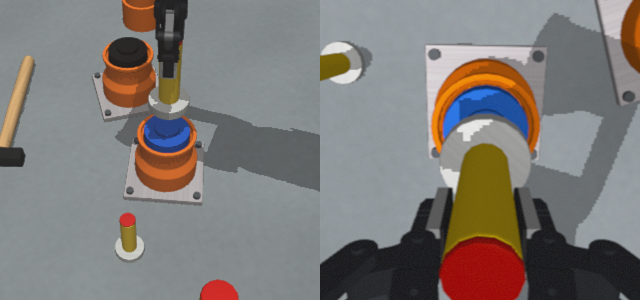

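The side and wrist crops show the pusher held upright over the blue cap, with its foot at about (324,260) in the wrist image as predicted. It needs a 2 mm shift in y, then a lowering to just above the boss.

Call:
carry_out(moves=[0,0.004,0.015,0,0,0,0,0.004,0.04,0,0,0,0,0.004,0.06,0,0,0,0,0.004,0.07,0,0,0,0,0.004,0.074,0,0,0,0,0.004,0.074,0,0,0])

```text
time: 8.18
position: [0.5043, -0.0372, 0.1954]
orientation: [180.0, -0.0, 0.0]
ft_force: [-0.5, 0.1, -3.0]
grip_width: 0.0286
grip_force: 59.4
```

Call:
carry_out(moves=[0,0,0.004,0,0,0,0,0,0.008,0,0,0,0,0,0.012,0,0,0,0,0,0.016,0,0,0,0,0,0.018,0,0,0,0,0,0.02,0,0,0])

```text
time: 8.93
position: [0.5048, -0.0373, 0.1868]
orientation: [180.0, -0.1, 0.0]
ft_force: [-3.2, 1.9, 7.6]
grip_width: 0.0288
grip_force: 60.4
```

Call:
carry_out(moves=[0,0,0.003,0,0,0,0,0,0.006,0,0,0,0,0,0.009,0,0,0,0,0,0.012,0,0,0])

```text
time: 9.43
position: [0.5048, -0.0373, 0.1809]
orientation: [180.0, -0.1, 0.0]
ft_force: [-2.8, 0.9, 8.8]
grip_width: 0.029
grip_force: 60.4
```

Call:
carry_out(moves=[0,0,0.002,0,0,0,0,0,0.004,0,0,0,0,0,0.006,0,0,0,0,0,0.006,0,0,0])

```text
time: 9.93
position: [0.5058, -0.0378, 0.1801]
orientation: [179.9, -0.2, 0.1]
ft_force: [-6.5, 1.0, 20.4]
grip_width: 0.0285
grip_force: 61.1
```

Call:
carry_out(moves=[0,0,0.002,0,0,0,0,0,0.004,0,0,0,0,0,0.004,0,0,0])

```text
time: 10.3
position: [0.5071, -0.0383, 0.1799]
orientation: [179.8, -0.4, 0.1]
ft_force: [-7.9, 1.5, 27.6]
grip_width: 0.0289
grip_force: 61.5
```

Firm stop reached: no travel while the force rose to about 30 N. Next: lift and look.

Call:
carry_out(moves=[0,0,-0.01,0,0,0,0,0,-0.03,0,0,0,0,0,-0.07,0,0,0,0,0,-0.11,0,0,0,0,0,-0.13,0,0,0,0,0,-0.14,0,0,0,0,0,-0.14,0,0,0])

```text
time: 11.18
position: [0.5041, -0.0371, 0.244]
orientation: [-180.0, 0.0, 0.0]
ft_force: [-0.3, 0.2, -3.1]
grip_width: 0.0289
grip_force: 59.3
```

Call:
carry_out(moves=[0.01,-0.03,0,0,0,0,0.02,-0.1,0,0,0,0,0.03,-0.18,0,0,0,0,0.045,-0.26,0,0,0,0,0.06,-0.34,0,0,0,0,0.075,-0.42,0,0,0,0,0.085,-0.47,0,0,0,0,0.09,-0.5,0,0,0,0,0.09,-0.512,0,0,0,0,0.09,-0.512,0,0,0,0,0.09,-0.512,0,0,0,0])

```text
time: 12.55
position: [0.5491, 0.218, 0.2443]
orientation: [180.0, 0.0, -0.0]
ft_force: [0.7, -0.5, -2.9]
grip_width: 0.0285
grip_force: 59.6
```

```bash
python3 - <<'E'
from h import *
s=sense(); print(s['position'],s['orientation'],s['ft_force'],s['grip_width'])
a,ca=snap('side','s4.png'); b,cb=snap('wrist','w4.png')
cv2.imwrite('pics/c4.png',np.hstack([cv2.resize(a[160:400,250:410],(400,600)),cv2.resize(b[140:440,240:440],(400,600))])[:,:,::-1])
p=s['position']
for dz in(-.07,-.054,.05): print(proj(ca,p+[0,0,dz]),proj(cb,p+[0,0,dz]))
E
```

```text
[0.54907758 0.21801541 0.24429986] [ 1.79984562e+02  5.16365614e-03 -2.37102573e-02] [ 0.68321655 -0.47722519 -2.93074881] 0.028513897444656034
[296.09974051 335.47705906] [322.29400147 251.14628798]
[295.22056349 328.62366945] [322.26595475 259.88104328]
[288.23755907 274.18952387] [321.89972115 373.93934389]
```

View pics/c4.png

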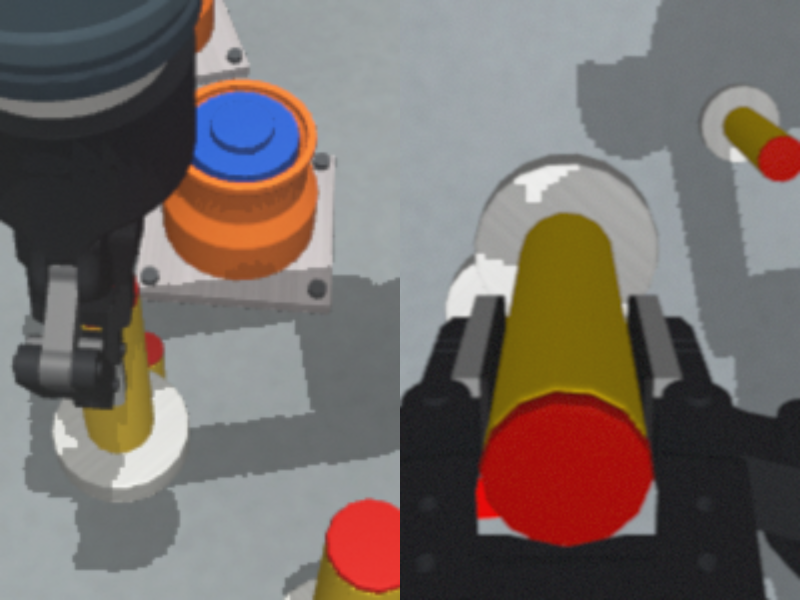

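The crop shows the blue disc flush with its rim and the pusher still upright. Next: set it down where it stood.

Call:
carry_out(moves=[0,0,0.04,0,0,0,0,0,0.11,0,0,0,0,0,0.18,0,0,0,0,0,0.25,0,0,0,0,0,0.3,0,0,0,0,0,0.325,0,0,0,0,0,0.337,0,0,0,0,0,0.343,0,0,0,0,0,0.343,0,0,0])

```text
time: 13.78
position: [0.5497, 0.2189, 0.0736]
orientation: [-180.0, -0.1, 0.0]
ft_force: [0.4, 0.1, -2.7]
grip_width: 0.0289
grip_force: 59.6
```

Call:
carry_out(moves=[0,0,0.002,0,0,0,0,0,0.004,0,0,0,0,0,0.005,0,0,0,0,0,0.005,0,0,0])

```text
time: 14.28
position: [0.5492, 0.2189, 0.0707]
orientation: [-180.0, -0.0, 0.0]
ft_force: [-0.0, 0.3, 0.6]
grip_width: 0.0287
grip_force: 59.7
```

Contact with the bench. Next: release, let it settle, and rise.

Call:
carry_out(moves=[0,0,0,0,0,0,0,0,0,0,0,0,0,0,0,0,0,0,0,0,0,0,0,0,0,0,0,0,0,0,0,0,0,0,0,0,0,0,0,0,0,0,0,0,0,0,0,0], grip=1)

```text
time: 15.28
position: [0.5491, 0.2188, 0.0703]
orientation: [-180.0, 0.0, 0.0]
ft_force: [0.2, -0.9, -1.1]
grip_width: 0.0858
grip_force: 0.0
```

Call:
carry_out(moves=[0,0,-0.02,0,0,0,0,0,-0.07,0,0,0,0,0,-0.14,0,0,0,0,0,-0.21,0,0,0,0,0,-0.29,0,0,0,0,0,-0.37,0,0,0,-0.06,0,-0.42,0,0,0,-0.14,0,-0.44,0,0,0,-0.24,0,-0.44,0,0,0,-0.28,0,-0.44,0,0,0,-0.28,0,-0.44,0,0,0])

```text
time: 16.65
position: [0.4083, 0.219, 0.2914]
orientation: [-180.0, -0.1, 0.1]
ft_force: [-0.5, 0.3, 0.9]
grip_width: 0.0852
grip_force: 0.0
```

```bash
python3 - <<'E'
from h import *
s=sense(); print(s['position'],s['ft_force'],s['grip_width'])
a,ca=snap('side','s5.png'); b,cb=snap('top','t5.png')
cv2.imwrite('pics/c5.png',np.hstack([a[60:480,200:480],b[100:520,130:520]])[:,:,::-1] if 0 else np.hstack([a[60:460,200:480],b[80:480,120:540]])[:,:,::-1])
E
```

```text
[0.40831118 0.21899479 0.29143064] [-0.46025729  0.27974229  0.88410788] 0.08522783914117704
```

View pics/c5.png

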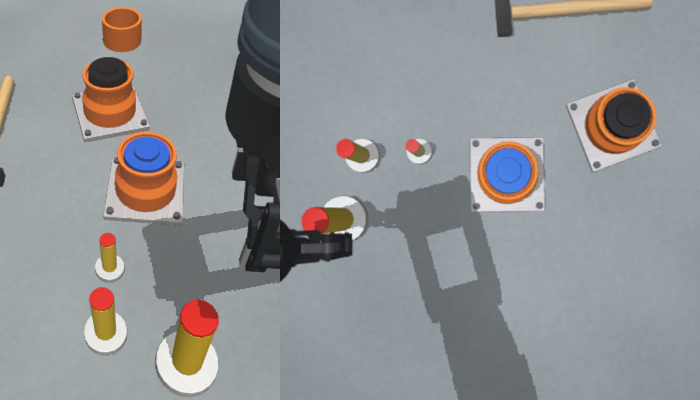

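Both views show the middle pusher upright, the blue cap flush, the black cap still proud and the gripper clear.

```bash
python3 -c "
from workcell import *
print(hand_in())"
```

```text
the job is handed in; nothing more can be done
None
```

I pressed the blue cap to its stop with the middle pusher, stood the pusher back upright where it had been, left the black cap untouched, and handed the job in at about 17 s.

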